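# Unhook a bin of paint pots from the bench rail

### The arm

A 6-joint arm with a two-finger parallel gripper is mounted at the origin on the work surface. World frame = base frame: x ahead of the robot, y to its left, z up, the work surface at z = 0. Lengths are in m, angles in rad, forces in N, time in s.
With the tool pointing down it reaches from about 0.225 to 0.875 m from the base axis. Payload 3.4 kg.
Tool frame: the origin (TCP) lies at the very end of the fingers, on their centre line; the grasp point (between the pads) lies 19 mm behind it; z points along the fingers, y is the direction in which the jaws open and shut (so a half turn about z gives the same grasp; the last joint's range is limited). The gripper opens to 85 mm and grips with 20 to 120 N. Pads are 22 mm wide; open, the fingers measure 114 mm over their backs; the gripper's body (76 mm by 85 mm) begins 54 mm behind the grasp point. The pads swing forward as they close: fully open they stand 13 mm farther back than shut.
Start: joints at [-1.427, 0.276, 1.505, -0, 1.361, -0.121], TCP at [0.15, -0.555, 0.231] pointing down, gripper open.
Joint ranges: [-2.89, 2.89], [-0.75, 2.08], [0.22, 2.7], [-1.18, 4.32], [0.11, 2.71], [-2.7, 2.7]. Speed limits (rad/s): [2.57, 2.57, 3.14, 3.14, 3.14, 3.14].

### API

Orientations are given as a unit quaternion [w, x, y, z].
In Python, from rig import telemetry, imaging, manip, finder gives the robot as it stands.
- The arm moves only by the tool arm_command, never from a script. Its argument "steps" is a list of rows, each a list of 3 entries, a list of its own where there are three numbers: the turn, a rotation vector about the world's x, y, z in rad, then the shift along the world's x, y, z in mm, then the closure in counts, from 0 (fully open) to 255 (shut). In form: [[[rx, ry, rz], [dx, dy, dz], grip], ...]. A call has 1 to 20 rows; each row shifts and turns the commanded pose from where the row before left it; what a row does not reach is not made up. A row lasts 1/8 s, in which the tool goes at most 62.5 mm and 10.7 degrees, less where a joint would pass 70% of its speed; a pose out of reach is approached as far as the arm can. A call is refused whole if a number of a shift passes 62.5 or a number of a turn 0.188, either way. A call with a gripper value outside its range is refused whole. The fingers move at their own pace and stop on an object; "newtons" is the grip in N (left out, the last holds). Time passes only in rows, so rows that do not move let the fingers close. It gives the time, the measured TCP pose, the force and the opening at its end, in the units of the state.
- telemetry.get_state(): the state, without advancing time (a new reading comes with each control period).
- imaging.get_image(name): name is "scene" or "top" or "wrist"; returns the picture (384x512x3 uint8, blue, green, red); there is no depth.
- imaging.camera_params(name): a dict with "intrinsics" (3x3 intrinsics, pixels), "R" (3x3) and "t" (3): a world point X has camera coordinates R X + t. Camera axes: x right, y down, z forward; pixel columns grow to the right and rows downward; lengths in m; the calibration is good to about 2 mm. A picture is of the moment at which its call begins: read the wrist's pose just before it. camera_params takes no time and is no camera call; for the wrist camera it gives the pose at the moment of the call.
- manip.sign_off(): hands the job in, once; it reports no verdict.
Trained networks look in the newest picture that a camera, given by its name, has taken for a name from the list of things; names that differ only in an ending like _2 or _b are one class to them, and where a whole thing is asked for, a point or a joint stands for the part that bears it (a point fixed in the world has none). Each returns a list of dicts, best first, with "score" (0 to 1); they miss things now and then, are a little off and sometimes report something else, mostly with a low value. They report only what shows in the picture. A call takes as long as a camera call. They do not tell look-alikes from the thing itself.
- finder.cut_out(camera, thing): "pixels" (384x512 bool, what is visible of it) and "extent" ([left, top, width, height] in pixels, round what is visible of it).
The state is a dict: "clock": time; "qpos": joint angles; "qd": joint speeds; "effort": joint torques, N m; "position": TCP position; "ee_rot": TCP orientation; "contact_force": force on the tool from outside, world axes, zero at the start; "moment": the same for the moment, N m; "width": finger opening in m.
Only numpy, scipy, OpenCV 4.12 (cv2) and the standard library are available. Lean on these libraries where they do the work, as an engineer would, in place of code of your own. Each camera call takes 0.05 s, during which the arm holds its last target.

### The job

Take the blue bin of paint pots down from the aluminium rail: tip its front end up until the heel at the bottom of its back swings out from under the rail, then lift its hook off the rail's top edge, without forcing the heel against the rail. Set the bin down gently, upright and wholly on the round cork mat, with both pots still standing in it, and leave the other two bins on the rail and everything else on the table where they are.

Things in the scene. Friction and masses are not known exactly. Their poses are not given: they have to be found in the camera images.
- rail: Fixed aluminium bin rail, 480 mm long, on two posts behind it. Origin on the table under its front face; y along the rail, bins hang on its -x side, z up. Front web: upright strip x = 0 to 3 mm, z = 130 to 175 mm; its top edge is the ledge. Behind its top an open channel 14 mm wide, 15 mm deep takes the hook lips; free space below it. Place and yaw vary.
- ledge (a point): Middle of the rail's top edge (the ledge), 175 mm above the table and 1.5 mm behind the rail's front face; axes as the rail's.
- blue_bin: BIN TO TAKE DOWN: blue, open on top, 64 mm wide (y), 100 mm deep (x), 50 mm high, low 26 mm front at -x; 0.25 kg with its pots. Origin centre of underside, x towards the rail. Hung, its axes are the rail's and its origin is 50 mm before the rail's front face, 125 mm above the table, at any of three places 140 mm apart. Grip it across its flat sides near the middle (full height x = -28 to 47 mm).
- hook_lip (a point): Lower inner edge of the bin's hook lip, in the bin's frame x = 53, z = 43 mm. The hook (44 mm wide) sits on the ledge at z = 50 mm; the lip, 3 mm thick, hangs 7 mm down behind the web, 3 mm play before the web. Tip the bin about the line along y through this point; up to about 25 degrees is free. Once tipped, 10 mm of lift clears it.
- heel: Back top edge of the bin's heel, in the bin's frame x = 57, z = 3 mm: a flat tab 40 mm wide, 3 mm thick, at the bottom of the back, reaching 7 mm past the web's front face, 2 mm below the web's bottom edge. It stops the bin from being lifted level. Tipped front up by 11 degrees or more (15 is comfortable) the heel is in front of the web and free.
- red_pot: Round paint pot, red body, white lid, 38 mm diameter, 41 mm high, 0.055 kg, standing loose in the blue bin towards its front. Origin at the centre of its underside, z up.
- green_pot: Same pot with a green body, standing loose in the blue bin towards its back. Origin at the centre of its underside, z up.
- mat: Round cork mat, 200 mm diameter, 6 mm thick, fixed on the table to the left or the right of the robot's middle. Origin at the centre of its underside (on the table).
- palette: Grey slab palette with paint dabs, 180 x 230 x 6 mm, fixed on the table on the other side from the mat. Origin at the centre of its underside.
- yellow_bin: Bystander: yellow bin of the same size, with paint tubes, hanging loose on the rail. Origin at the centre of its underside.
- white_bin: Bystander: white bin of the same size, with paint tubes, hanging loose on the rail. Origin at the centre of its underside.
- brush_pot: Bystander: steel pot of brushes, 76 mm diameter, 205 mm high, loose, standing off one end of the rail. Origin at the centre of its underside.
- medium_bottle: Bystander: amber bottle, 64 mm diameter, 170 mm high, loose, standing off one end of the rail. Origin at the centre of its underside.
- tape_roll: Bystander: roll of masking tape, 90 mm diameter, 24 mm high, lying loose in front of the rail. Origin at the centre of its underside.
- loose_tube: Bystander: white paint tube, 25 mm thick, 71 mm long along its x, lying loose in front of the rail. Origin on the table under it.
Not all that is in view belongs to the job. What is shaped like the green_pot but orange, purple or turquoise is not meant.

How it is judged:
On the way, in this order (a step that is already met when the one before it is completed fails the run):
1. the blue bin is tipped front end up by more than 9 degrees with its hook lip still behind the rail's top edge (angle between blue_bin's own x axis and vertical above 1.7278 rad and z of hook_lip in the frame of rail below 0.174 m and x of hook_lip in the frame of rail above 0.001 m), for 0.1 s.
2. the hook lip has been lifted clear above the rail's top edge (z of hook_lip in the frame of rail above 0.178 m), for 0.1 s.
At the end, for the whole second after the job is handed in: The blue bin stands upright (3 degrees), still and released, its middle within 38 mm of the cork mat's middle, both pots standing in it; the yellow and white bins hang within 15 mm of where they were, and nothing else on the table has moved 25 mm (horizontal distance between blue_bin and mat below 0.038 m and z of blue_bin in the frame of mat between 0.003 and 0.009 m and angle between blue_bin's own z axis and vertical below 0.05 rad and linear speed of blue_bin below 0.01 m/s and x of red_pot in the frame of blue_bin between -0.04 and 0.04 m and y of red_pot in the frame of blue_bin between -0.02 and 0.02 m and z of red_pot in the frame of blue_bin between 0 and 0.01 m and angle between each of red_pot, green_pot's own z axis and vertical below 0.1 rad and x of green_pot in the frame of blue_bin between -0.04 and 0.04 m and y of green_pot in the frame of blue_bin between -0.02 and 0.02 m and z of green_pot in the frame of blue_bin between 0 and 0.01 m and distance of each of yellow_bin, white_bin from where it was at the start of the episode below 0.015 m and distance of each of brush_pot, medium_bottle, tape_roll, loose_tube from where it was at the start of the episode below 0.025 m); the robot touches nothing.
It fails at once if the heel is forced up against the rail (8 N) (contact force between heel and rail above 8 N).
It fails at once if the blue bin is dropped (faster than 0.6 m/s with the fingers off it) (linear speed of blue_bin above 0.6 m/s and contact force between the fingers and blue_bin below 0.2 N).
It fails at once if the blue bin is tipped more than 40 degrees (angle between blue_bin's own z axis and vertical above 0.7 rad).
It fails at once if another bin is knocked from its place (30 mm) (distance of any of yellow_bin, white_bin from where it was at the start of the episode above 0.03 m).
It fails at once if something else on the table is knocked away (40 mm) (distance of any of brush_pot, medium_bottle, tape_roll, loose_tube from where it was at the start of the episode above 0.04 m).
It also fails if it takes over 43 s, if anything falls off the work surface, if the arm or the gripper's body presses on something with over 40 N, if the wrist force passes 120 N, or if a joint passes its speed limit or range.

## Working session

There is one attempt and no reset: what is moved stays moved. The work goes in short steps, Python scripts to look and compute and a tool call to move; the robot and the scene stay as the last step left them, time stands still between calls to the robot, and variables do not carry over. Pictures are saved under pics/ and viewed, and the job is handed in when it is done.

Besides the shell and the picture viewer there is one more tool, called after "Request:" in YAML: its name, and indented under it one key for each argument. arm_command: Moves the arm, as the interface text tells. Its arguments: {"type":"object","properties":{"steps":{"type":"array"},"newtons":{"type":"number"}},"required":["steps"]}

```bash
mkdir -p pics; ls
python3 - <<'E'
from rig import telemetry, imaging
import cv2, numpy as np
print(telemetry.get_state())
for n in ("scene","top","wrist"):
    im=imaging.get_image(n); cv2.imwrite(f"pics/a_{n}.png",im)
    p=imaging.camera_params(n); print(n,np.round(p["intrinsics"],1).tolist(),np.round(p["R"],3).tolist(),np.round(p["t"],3).tolist())
E
```

```text
pics
{'clock': 0.0, 'qpos': array([-1.42698278e+00,  2.76585681e-01,  1.50616869e+00, -1.36318133e-05,
        1.36067731e+00, -1.20978465e-01]), 'qd': array([-8.13329861e-04,  9.89253526e-04,  1.94133794e-03,  1.18970358e-04,
        7.33666564e-05, -5.92473972e-04]), 'effort': array([ 1.19675416e-03, -4.16770864e+01, -2.45806879e+01, -2.75574548e-04,
        1.08963999e-02, -9.59685664e-09]), 'position': array([ 0.15040647, -0.55442055,  0.23043085]), 'ee_rot': array([-9.19376827e-04,  9.91247836e-01,  1.32010916e-01, -1.71626008e-05]), 'contact_force': array([0.47767311, 0.24317912, 1.31188979]), 'moment': array([-0.00938894,  0.04030527,  0.01658088]), 'width': 0.0850248142908179}
scene [[490.5, 0.0, 249.0], [0.0, 490.5, 182.6], [0.0, 0.0, 1.0]] [[0.452, 0.892, 0.01], [0.756, -0.377, -0.536], [-0.474, 0.249, -0.844]] [-0.261, -0.312, 1.68]
top [[401.3, 0.0, 251.9], [0.0, 401.3, 191.3], [0.0, 0.0, 1.0]] [[0.019, -1.0, 0.016], [-0.997, -0.02, -0.072], [0.072, -0.014, -0.997]] [-0.012, 0.539, 1.335]
wrist [[301.4, 0.0, 255.4], [0.0, 301.4, 188.4], [0.0, 0.0, 1.0]] [[0.262, -0.965, -0.002], [-0.926, -0.252, 0.282], [-0.272, -0.072, -0.959]] [-0.575, -0.039, 0.378]
```

View pics/a_scene.png

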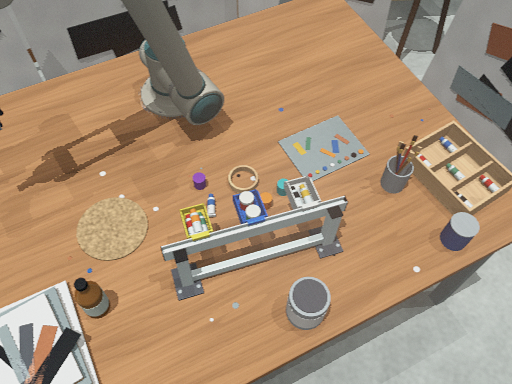

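View pics/a_top.png

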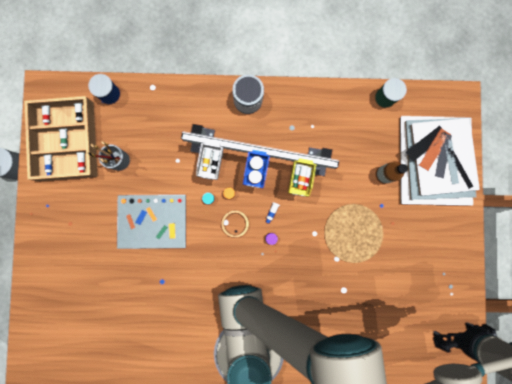

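View pics/a_wrist.png

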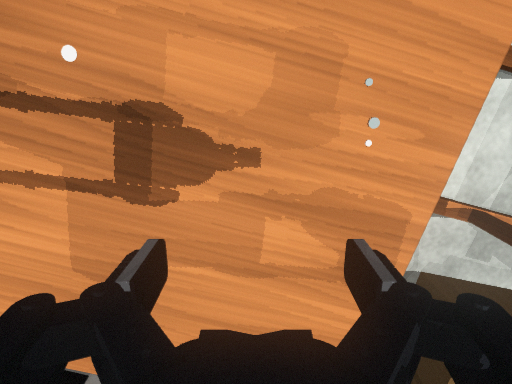

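```bash
cat > h.py <<'E'
import numpy as np, cv2
from rig import telemetry, imaging, manip, finder
def ray(cam,uv):
    p=imaging.camera_params(cam) if isinstance(cam,str) else cam
    K,R,t=map(np.array,(p["intrinsics"],p["R"],p["t"]))
    d=R.T@np.linalg.solve(K,[uv[0],uv[1],1.]); return -R.T@t,d/np.linalg.norm(d)
def onz(cam,uv,z):
    c,d=ray(cam,uv); return c+d*(z-c[2])/d[2]
def tri(rays):
    A=np.zeros((3,3));b=np.zeros(3)
    for c,d in rays:
        M=np.eye(3)-np.outer(d,d);A+=M;b+=M@c
    X=np.linalg.solve(A,b); return X,[np.linalg.norm((np.eye(3)-np.outer(d,d))@(X-c)) for c,d in rays]
def proj(p,X):
    K,R,t=map(np.array,(p["intrinsics"],p["R"],p["t"])); q=K@(R@np.array(X)+t); return q[:2]/q[2]
E
python3 - <<'E'
from h import *
for n in ("scene","top"):
    for th in ("rail","blue_bin","red_pot","green_pot","mat","yellow_bin","white_bin","palette","tape_roll","loose_tube"):
        for r in finder.cut_out(n,th)[:3]:
            m=r["pixels"]; v,u=np.nonzero(m); 
            if len(u)==0: continue
            print(n,th,round(r["score"],2),r["extent"],len(u),np.round([u.mean(),v.mean()],1))
im=cv2.imread("pics/a_top.png"); cv2.imwrite("pics/b_top.png",cv2.resize(im[110:210,170:350],None,fx=4.4,fy=4.4,interpolation=cv2.INTER_CUBIC))
im=cv2.imread("pics/a_scene.png"); cv2.imwrite("pics/b_scene.png",cv2.resize(im[160:310,155:355],None,fx=4,fy=4,interpolation=cv2.INTER_CUBIC))
E
```

```text
scene rail 0.75 [158.7, 194.6, 190.8, 104.6] 6067 [254.2 244. ]
scene rail 0.57 [73.0, 198.9, 73.5, 60.6] 3459 [111.3 228.5]
scene blue_bin 0.93 [231.6, 190.8, 36.3, 34.9] 461 [249.  209.9]
scene red_pot 0.62 [242.7, 191.0, 11.3, 18.5] 220 [245.3 199.3]
scene red_pot 0.31 [245.1, 204.1, 14.6, 15.2] 170 [252.6 211.5]
scene green_pot 0.76 [244.4, 204.2, 13.1, 11.4] 172 [251.8 211.4]
scene green_pot 0.76 [191.6, 173.5, 15.7, 15.2] 192 [198.3 180.5]
scene green_pot 0.73 [261.4, 191.4, 10.9, 17.5] 125 [265.9 199.2]
scene mat 0.97 [73.1, 201.0, 75.5, 58.8] 3530 [110.9 228.3]
scene yellow_bin 0.98 [178.7, 207.3, 31.8, 32.8] 875 [195.3 221.5]
scene white_bin 0.78 [284.2, 178.7, 34.2, 33.3] 845 [301.3 192.7]
scene palette 0.64 [279.2, 117.7, 87.0, 62.6] 3307 [322.5 148.2]
scene palette 0.36 [74.4, 196.1, 73.0, 64.5] 3558 [111.2 228.6]
scene tape_roll 0.57 [225.0, 165.7, 31.1, 25.5] 301 [240.9 177.1]
scene loose_tube 0.52 [209.4, 194.7, 5.4, 22.5] 165 [210.4 205.8]
top rail 0.71 [183.5, 123.3, 154.9, 52.6] 1875 [260.4 149. ]
top blue_bin 0.91 [244.1, 150.1, 23.1, 38.6] 516 [255.8 168.2]
top red_pot 0.48 [251.2, 172.0, 11.3, 13.1] 122 [254.1 177.2]
top green_pot 0.64 [253.4, 156.5, 5.9, 12.6] 114 [255.8 163.2]
top green_pot 0.56 [265.8, 232.6, 11.4, 8.7] 123 [270.6 237.9]
top green_pot 0.49 [201.9, 193.8, 13.1, 10.2] 108 [207.5 198.1]
top mat 0.77 [322.4, 203.1, 60.9, 60.1] 2716 [353.  233.4]
top yellow_bin 0.91 [287.7, 161.4, 25.3, 34.3] 780 [301.3 176.9]
top white_bin 0.83 [193.3, 139.4, 32.1, 40.4] 819 [209.1 160.2]
top palette 0.72 [116.2, 193.6, 70.6, 53.9] 3603 [150.4 221. ]
top tape_roll 0.76 [221.1, 212.4, 27.2, 28.7] 158 [232.2 225.1]
top loose_tube 0.71 [264.9, 204.8, 15.1, 20.5] 128 [270.9 212.4]
```

View pics/b_top.png

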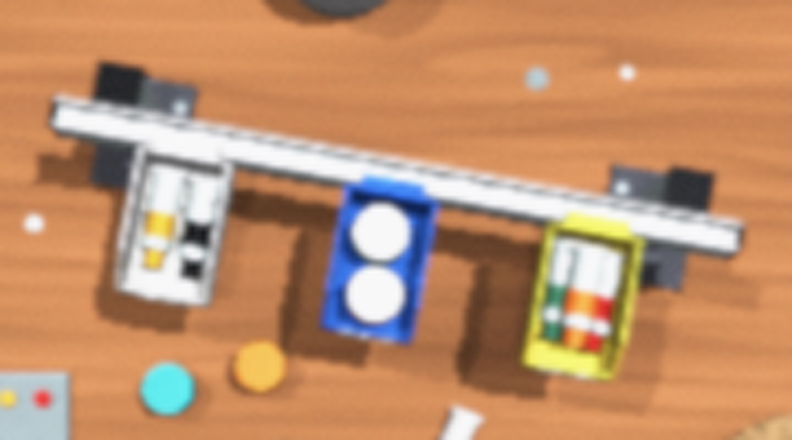

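View pics/b_scene.png

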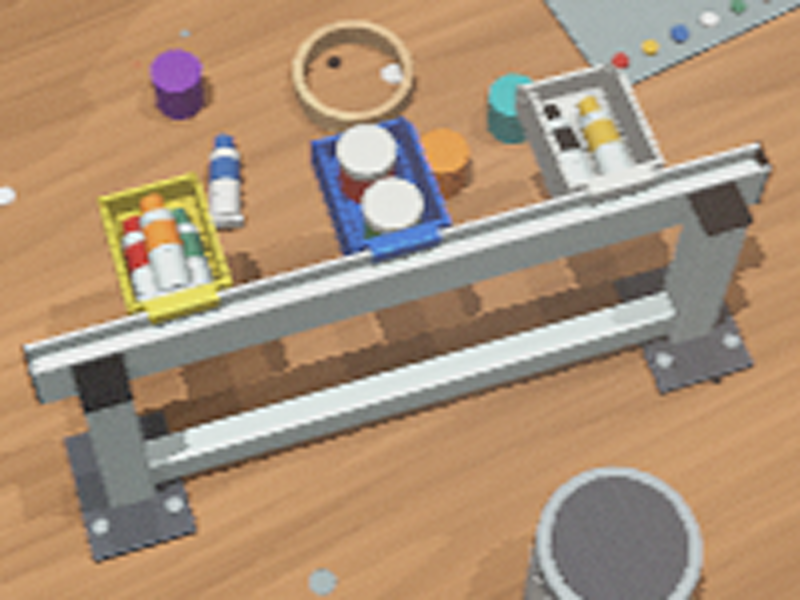

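Run:
```python
from h import *
T=lambda x,y:(170+(x+.5)/4.4-.5,110+(y+.5)/4.4-.5)
S=lambda x,y:(155+(x+.5)/4-.5,160+(y+.5)/4-.5)
pts={"railL_front":(T(52,127),S(757,147)),"railR_front":(T(738,254),S(28,349)),"redlid":(T(375,294),S(367,151)),"greenlid":(T(381,232),S(392,205)),
"bl":(T(347,185),S(448,225)),"br":(T(437,200),S(345,252))}
P={}
for k,(a,b) in pts.items():
    X,e=tri([ray("top",a),ray("scene",b)]); P[k]=X; print(k,np.round(X,4),np.round(e,4))
d=P["railL_front"]-P["railR_front"]; print(np.linalg.norm(d[:2]),np.degrees(np.arctan2(-d[0],d[1])))
d=P["greenlid"]-P["redlid"];print(np.degrees(np.arctan2(d[1],d[0])))
print("mat",onz("top",(352.8,233),.006),onz("scene",(111,228.3),.006))
for n,c in dict(top=(232,225),scene=(240.9,178)).items(): print("tape",onz(n,c,.012))
X=(P["railL_front"]+P["railR_front"])/2; print("railmid",X)
```

```text
railL_front [0.685  0.2181 0.1639] [0.0007 0.0007]
railR_front [ 0.607  -0.2564  0.1635] [0.0014 0.0014]
redlid [ 0.5737 -0.0077  0.1613] [0.0002 0.0002]
greenlid [ 0.6167 -0.0113  0.1615] [0.0004 0.0004]
bl [0.6479 0.0126 0.1667] [0.0007 0.0007]
br [ 0.6376 -0.0518  0.1678] [0.0032 0.0032]
0.4808932639568653 -9.333997507645051
-4.722392326947477
mat [ 0.40461561 -0.3471274   0.006     ] [ 0.41130295 -0.35514684  0.006     ]
tape [0.42401781 0.06328931 0.012     ]
tape [0.42694004 0.04832313 0.012     ]
railmid [ 0.64600176 -0.0191312   0.16372141]
```

Request:
arm_command:
  steps:
    - [[0,0,-0.085],[32,34,16],0]
    - [[0,0,-0.085],[32,34,16],0]
    - [[0,0,-0.085],[32,34,16],0]
    - [[0,0,-0.085],[32,34,16],0]
    - [[0,0,-0.085],[32,34,18],0]
    - [[0,0,0],[30,34,18],0]
    - [[0,0,0],[0,0,0],0]
    - [[0,0,0],[0,0,0],0]

```text
clock: 2.15
position: [0.3402, -0.3511, 0.3311]
ee_rot: [0.0, 0.997, -0.08, -0.0]
contact_force: [-0.3, -0.7, -1.1]
width: 0.0854
```

Run:
```python
from h import *
s=telemetry.get_state(); print(s["clock"],s["position"],s["ee_rot"],s["contact_force"])
p=imaging.camera_params("wrist"); im=imaging.get_image("wrist"); cv2.imwrite("pics/c_wrist.png",im)
r=finder.cut_out("wrist","mat")[0]; m=r["pixels"]; print(r["score"],r["extent"])
cs,_=cv2.findContours(m.astype(np.uint8),cv2.RETR_EXTERNAL,cv2.CHAIN_APPROX_NONE); c=max(cs,key=len)[:,0]
Q=np.array([onz(p,q,.006)[:2] for q in c if 2<q[0]<509 and 2<q[1]<381])
A=np.c_[2*Q,np.ones(len(Q))]; x=np.linalg.lstsq(A,(Q**2).sum(1),rcond=None)[0]; print(x[:2],np.sqrt(x[2]+x[:2]@x[:2]),len(Q))
```

```text
2.15 [ 0.34016759 -0.3511364   0.33110867] [ 3.08378106e-04  9.96814086e-01 -7.97586124e-02 -3.82365120e-04] [-0.28569019 -0.69126125 -1.05750115]
0.71 [180.5, 29.2, 132.5, 141.4]
[ 0.40435637 -0.35036214] 0.09878741753295918 385
```

View pics/c_wrist.png

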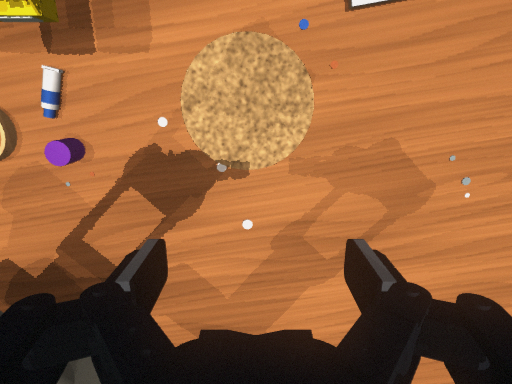

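Request:
arm_command:
  steps:
    - [[0,0,0],[27,50,5],0]
    - [[0,0,0],[27,50,5],0]
    - [[0,0,0],[27,50,5],0]
    - [[0,0,0],[27,50,5],0]
    - [[0,0,0],[27,50,0],0]
    - [[0,0,0],[27,50,0],0]
    - [[0,0,0],[28,40,0],0]
    - [[0,0,0],[0,0,0],0]
    - [[0,0,0],[0,0,0],0]

```text
clock: 3.38
position: [0.5301, -0.0123, 0.3506]
ee_rot: [0.001, 0.997, -0.081, -0.001]
contact_force: [-0.3, -0.6, -0.2]
width: 0.0855
```

Run:
```python
from h import *
import pickle
s=telemetry.get_state(); print(s["clock"],s["position"],s["ee_rot"],s["contact_force"])
p=imaging.camera_params("wrist"); im=imaging.get_image("wrist"); cv2.imwrite("pics/d_wrist.png",im); pickle.dump(p,open("d.pkl","wb"))
for th in ("blue_bin","red_pot","green_pot","rail"):
  for r in finder.cut_out("wrist",th)[:2]: 
    print(th,r["score"],r["extent"])
```

```text
3.375 [ 0.53010243 -0.01227121  0.35056303] [ 5.20025631e-04  9.96746231e-01 -8.05958397e-02 -9.95747498e-04] [-0.30504677 -0.56238604 -0.20195015]
blue_bin 0.97 [208.1, 45.8, 66.7, 104.2]
red_pot 0.84 [226.2, 112.9, 35.5, 35.7]
green_pot 0.88 [294.1, 214.2, 21.7, 25.0]
green_pot 0.82 [145.5, 160.2, 31.1, 29.8]
rail 0.92 [0.0, 3.2, 495.8, 56.7]
```

View pics/d_wrist.png

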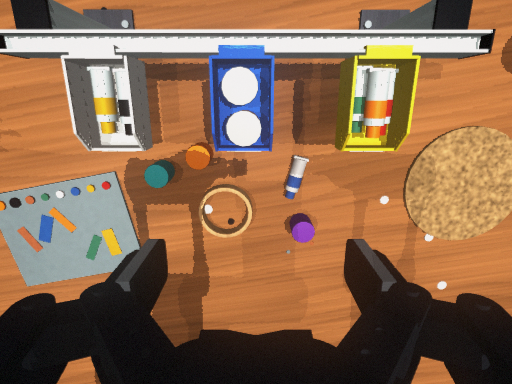

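Request:
arm_command:
  steps:
    - [[0,0,0],[30,0,0],0]
    - [[0,0,0],[30,0,0],0]
    - [[0,0,0],[0,0,0],0]
    - [[0,0,0],[0,0,0],0]

```text
clock: 4.12
position: [0.5897, -0.0114, 0.3513]
ee_rot: [0.0, 0.997, -0.08, -0.001]
contact_force: [-0.1, 0.3, -0.1]
width: 0.0853
```

Run:
```python
from h import *
import pickle
s=telemetry.get_state(); print(s["clock"],s["position"],s["ee_rot"])
p=imaging.camera_params("wrist"); im2=imaging.get_image("wrist"); cv2.imwrite("pics/e_wrist.png",im2); pickle.dump(p,open("e.pkl","wb"))
im1=cv2.imread("pics/d_wrist.png")
a=cv2.resize(im1[20:160,190:300],None,fx=3.6,fy=3.6,interpolation=cv2.INTER_CUBIC)
b=cv2.resize(im2[90:250,190:300],None,fx=3.6,fy=3.6,interpolation=cv2.INTER_CUBIC)
H=max(a.shape[0],b.shape[0]); a=cv2.copyMakeBorder(a,0,H-a.shape[0],0,0,0)
cv2.imwrite("pics/f.png",np.hstack([a,b])); print(a.shape,b.shape)
```

```text
4.125 [ 0.58969215 -0.01144996  0.35127097] [ 8.85510854e-05  9.96762865e-01 -8.03956760e-02 -5.64872732e-04]
(576, 396, 3) (576, 396, 3)
```

View pics/f.png

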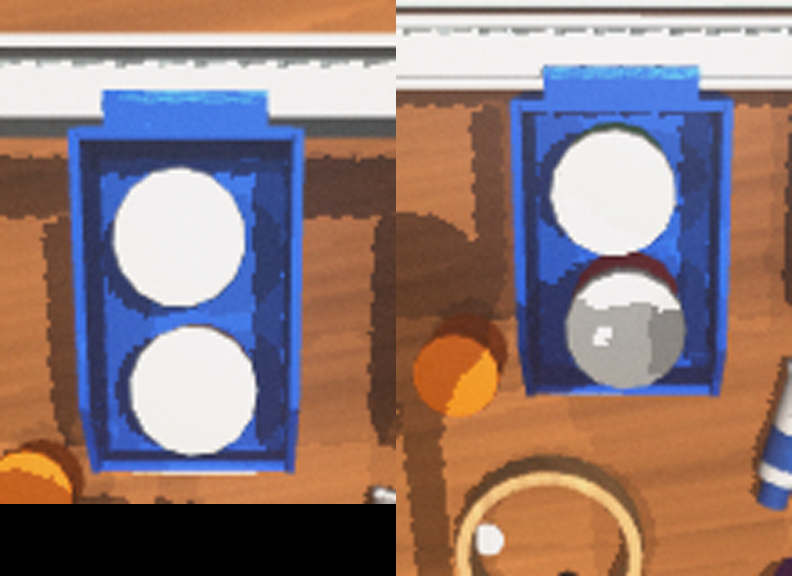

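View pics/e_wrist.png

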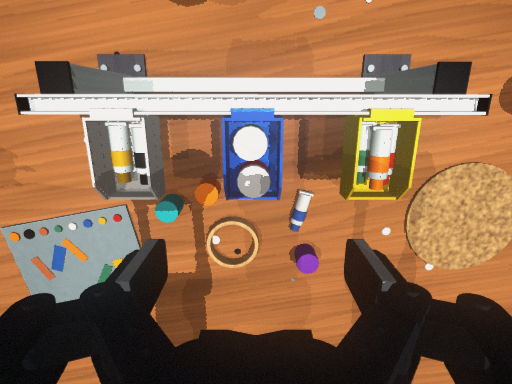

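Run:
```python
from h import *
import pickle
d=pickle.load(open("d.pkl","rb"));e=pickle.load(open("e.pkl","rb"))
D=lambda x,y:(190+(x+.5)/3.6-.5,20+(y+.5)/3.6-.5)
E=lambda x,y:(190+(x+.5)/3.6-.5,90+(y+.5)/3.6-.5)
pts=dict(bl=((68,128),(114,100)),br=((303,128),(337,100)),fl=((95,472),(129,396)),fr=((296,472),(324,396)),hl=((103,92),(148,66)),hr=((267,92),(302,66)))
P={}
for k,(a,b) in pts.items():
    P[k],er=tri([ray(d,D(*a)),ray(e,E(*b))]); print(k,np.round(P[k],4),np.round(er,4), np.round(onz(d,D(*a),.175 if k[0]!='f' else .151),4), np.round(onz(e,E(*b),.175 if k[0]!='f' else .151),4))
for a,b in (("bl","br"),("hl","hr"),("fl","fr")):
    v=P[a]-P[b]; print(np.linalg.norm(v),np.degrees(np.arctan2(-v[0],v[1])))
# rail ends
for nm,pp,(u1,u2) in (("d",d,((2,53),(492,48))),("e",e,((20,110),(490,112)))): 
    A=[onz(pp,u,.175) for u in (u1,u2)]; v=A[0]-A[1]; print(nm,A,np.linalg.norm(v),np.degrees(np.arctan2(-v[0],v[1])))
# edge line fit of rail upper/lower edges in e
im=cv2.imread("pics/e_wrist.png");print(im[85:120,200].mean(1).astype(int),im[85:120,310].mean(1).astype(int))
im=cv2.imread("pics/d_wrist.png");print(im[25:70,180].mean(1).astype(int),im[25:70,310].mean(1).astype(int))
```

```text
bl [0.647  0.0131 0.176 ] [0.0001 0.0001] [0.6471 0.0131 0.175 ] [0.647  0.0133 0.175 ]
br [ 0.6368 -0.0495  0.1763] [0.0001 0.0001] [ 0.637  -0.0495  0.175 ] [ 0.6367 -0.0497  0.175 ]
fl [0.5508 0.0289 0.1506] [0.0007 0.0007] [0.5509 0.0281 0.151 ] [0.5509 0.0296 0.151 ]
fr [ 0.5408 -0.0346  0.1517] [0.0001 0.0001] [ 0.5407 -0.0347  0.151 ] [ 0.5405 -0.0344  0.151 ]
hl [0.6546 0.0022 0.1735] [0.0001 0.0001] [0.6544 0.0021 0.175 ] [0.6546 0.002  0.175 ]
hr [ 0.6476 -0.0413  0.1732] [0. 0.] [ 0.6473 -0.0413  0.175 ] [ 0.6476 -0.0412  0.175 ]
0.06342195342565517 -9.237022362974441
0.04402838080661905 -9.206512442392203
0.06429242614518693 -8.990744587317778
d [array([0.68123615, 0.21046057, 0.175     ]), array([ 0.60943627, -0.25860948,  0.175     ])] 0.4745333811166721 -8.702635060718798
e [array([0.68723749, 0.21528572, 0.175     ]), array([ 0.60813624, -0.25961158,  0.175     ])] 0.4814399746182171 -9.456651563884469
[240 241 241 241 242 239 211  87 111 219 241 238 214 239 242 241 241 242
 241 241 242 241 241 241 241 238 198 241 239 201  88  85  87  94 130] [240 241 240 242 242 240 217  85  91 180 241 237 180 124 152 242 241 241
 241 241 242 241 241 241 241 238 199 241 239 204  89  90  89  90 104]
[124 123 121 134 200 240 239 233  85  86  92 137 170 240 240 240 240 240
 240 240 240 240 239 240 239 240 236 164  88  86  86  85  89 112 134 136
 132 128 108  69  70  76  74  75  76] [138 136 137 149 208 239 240 234  79  81  92 156 240 241 240 241 241 240
 241 240 239 240 240 240 241 240 237 161  79  81  84  82  85  99 123 128
 124 103  61  65  65  67  66  68  70]
```

Request:
arm_command:
  steps:
    - [[0,0,0],[7,0,-20],0]
    - [[0,0,0],[1,0,-40],0]
    - [[0,0,0],[0,0,-40],0]
    - [[0,0,0],[0,0,-30],0]
    - [[0,0,0],[0,0,-25],0]
    - [[0,0,0],[0,0,-20],0]
    - [[0,0,0],[0,0,-20],0]
    - [[0,0,0],[0,0,-10],0]
    - [[0,0,0],[0,0,-10],0]
    - [[0,0,0],[0,0,0],0]
    - [[0,0,0],[0,0,0],0]
  newtons: 30

```text
clock: 5.55
position: [0.5989, -0.011, 0.137]
ee_rot: [0.0, 0.997, -0.08, 0.001]
contact_force: [0.4, -0.2, 0.3]
width: 0.0856
```

Run:
```python
from h import *
s=telemetry.get_state(); print(s["clock"],s["position"],s["ee_rot"],s["contact_force"])
im=imaging.get_image("wrist"); cv2.imwrite("pics/g_wrist.png",im)
im=imaging.get_image("scene");cv2.imwrite("pics/g_scene.png",cv2.resize(im[130:310,155:355],None,fx=3.2,fy=3.2,interpolation=cv2.INTER_CUBIC))
```

```text
5.55 [ 0.5989165  -0.01102644  0.13697723] [ 6.51695627e-05  9.96794855e-01 -7.99978289e-02  5.99986099e-04] [ 0.35560355 -0.22022464  0.29221805]
```

View pics/g_wrist.png

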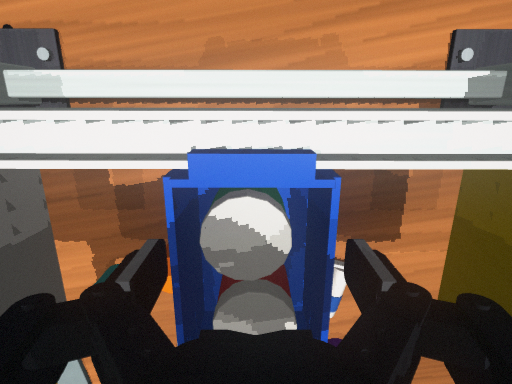

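View pics/g_scene.png

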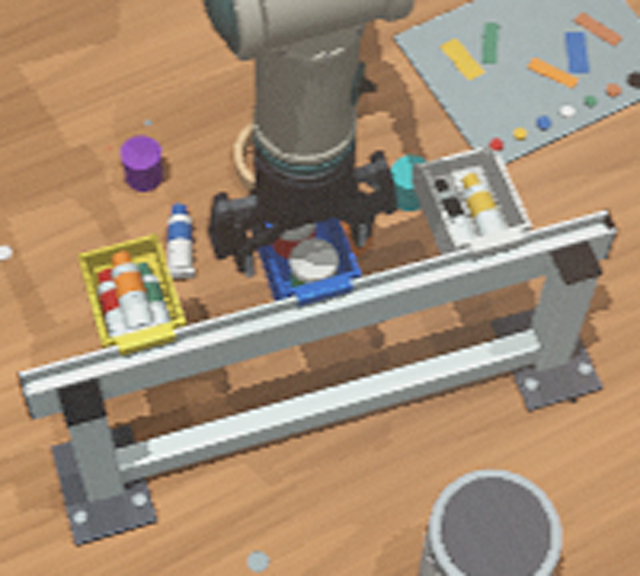

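Request:
arm_command:
  steps:
    - [[0,0,0],[0,0,0],40]
    - [[0,0,0],[0,0,0],80]
    - [[0,0,0],[0,0,0],120]
    - [[0,0,0],[0,0,0],160]
    - [[0,0,0],[0,0,0],255]
    - [[0,0,0],[0,0,0],255]
    - [[0,0,0],[0,0,0],255]
  newtons: 40

```text
clock: 6.52
position: [0.5988, -0.0101, 0.137]
ee_rot: [-0.001, 0.997, -0.08, 0.0]
contact_force: [-0.6, 4.0, 5.3]
width: 0.0634
```

Run:
```python
from h import *
s=telemetry.get_state(); print(s["clock"],s["position"],s["ee_rot"],s["contact_force"],s["moment"],s["width"])
im=imaging.get_image("wrist"); cv2.imwrite("pics/h_wrist.png",im)
```

```text
6.525 [ 0.59879759 -0.01006991  0.13695541] [-7.93717484e-04  9.96780925e-01 -8.01682227e-02  4.63105405e-04] [-0.57764381  4.00029438  5.34557076] [ 0.8015577   0.01585815 -0.16252221] 0.06338088277057942
```

View pics/h_wrist.png

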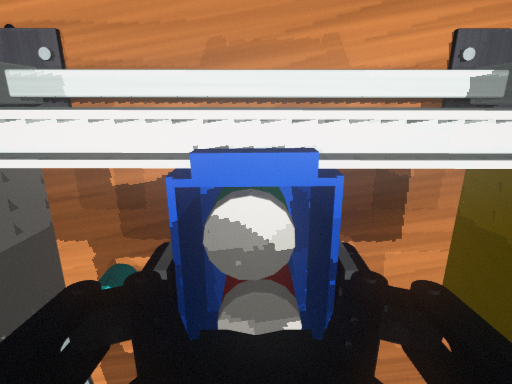

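Request:
arm_command:
  steps:
    - [[0.007,0.0431,0],[-1.3,0.2,2.2],255]
    - [[0.007,0.0431,0],[-1.2,0.2,2.3],255]
    - [[0,0,0],[0,0,0],255]

```text
clock: 6.95
position: [0.5972, -0.0112, 0.1411]
ee_rot: [-0.003, 0.996, -0.08, -0.042]
contact_force: [-0.4, 1.2, 4.7]
width: 0.0636
```

Run:
```python
from h import *
s=telemetry.get_state(); print(s["clock"],s["position"],s["ee_rot"],s["contact_force"],s["moment"],s["width"])
im=imaging.get_image("wrist"); cv2.imwrite("pics/i_wrist.png",im)
```

```text
6.95 [ 0.59718952 -0.01117924  0.14107951] [-0.00296156  0.99591304 -0.0796436  -0.04248931] [-0.44506009  1.23994016  4.68476361] [ 0.18429994 -0.36693908  0.03705534] 0.06358596466832891
```

View pics/i_wrist.png

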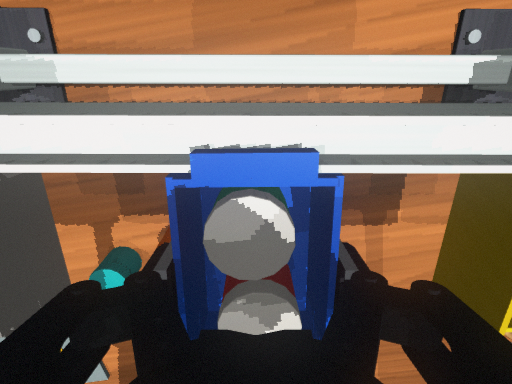

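Request:
arm_command:
  steps:
    - [[0.007,0.0431,0],[-1.1,0.2,2.7],255]
    - [[0.007,0.0431,0],[-1.0,0.2,2.7],255]
    - [[0.007,0.0431,0],[-0.9,0.1,2.8],255]
    - [[0.007,0.0431,0],[-0.8,0.1,2.7],255]
    - [[0,0,0],[0,0,0],255]
    - [[0,0,0],[0,0,0],255]

```text
clock: 7.75
position: [0.5922, -0.0106, 0.1511]
ee_rot: [-0.01, 0.988, -0.079, -0.13]
contact_force: [2.5, -0.8, -2.0]
width: 0.0637
```

Run:
```python
from h import *
from scipy.spatial.transform import Rotation as Ro
s=telemetry.get_state(); q=s["ee_rot"]; print(s["clock"],s["position"],Ro.from_quat(np.r_[q[1:],q[0]]).as_matrix().round(3).tolist(),s["contact_force"],s["moment"],s["width"])
im=imaging.get_image("wrist"); cv2.imwrite("pics/j_wrist.png",im)
im=imaging.get_image("scene");cv2.imwrite("pics/j_scene.png",cv2.resize(im[130:310,155:355],None,fx=3.2,fy=3.2,interpolation=cv2.INTER_CUBIC))
```

```text
7.75 [ 0.59220653 -0.01062729  0.15107033] [[0.954, -0.16, -0.255], [-0.154, -0.987, 0.04], [-0.258, 0.001, -0.966]] [ 2.5363097  -0.77647983 -1.97498652] [-0.14954688 -0.5739543  -0.01551313] 0.06373392560053807
```

View pics/j_wrist.png

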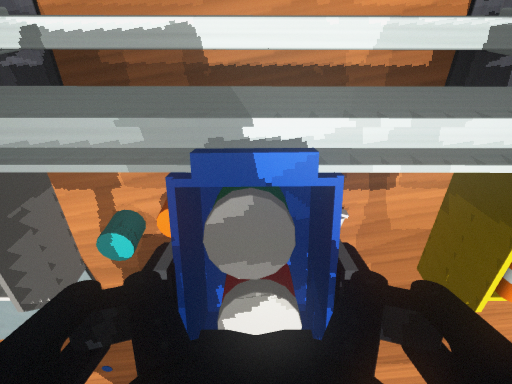

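View pics/j_scene.png

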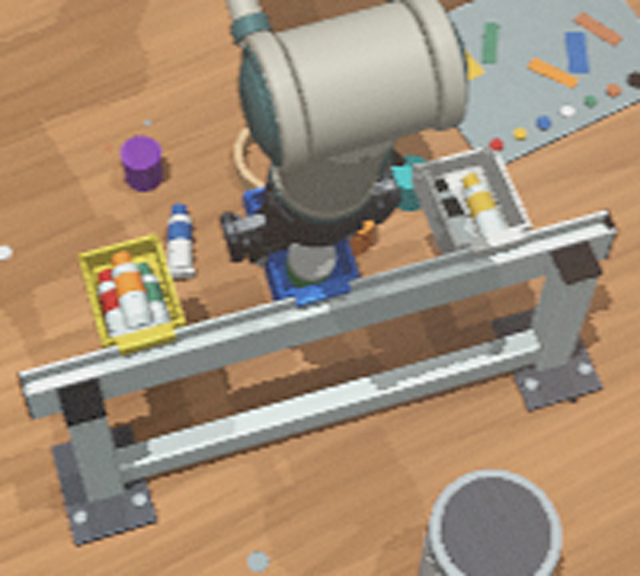

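Request:
arm_command:
  steps:
    - [[0,0,0],[0.5,0,2],255]
    - [[0,0,0],[0,0,4],255]
    - [[0,0,0],[0,0,4],255]
    - [[0,0,0],[0,0,5],255]
    - [[0,0,0],[0,0,5],255]
    - [[0,0,0],[0,0,0],255]
    - [[0,0,0],[0,0,0],255]

```text
clock: 8.72
position: [0.5926, -0.01, 0.1717]
ee_rot: [-0.011, 0.988, -0.079, -0.13]
contact_force: [0.7, -0.3, -2.9]
width: 0.0637
```

Run:
```python
from h import *
s=telemetry.get_state(); print(s["clock"],s["position"],s["contact_force"],s["moment"],s["width"])
im=imaging.get_image("wrist"); cv2.imwrite("pics/k_wrist.png",im)
im=imaging.get_image("scene");cv2.imwrite("pics/k_scene.png",cv2.resize(im[130:310,155:355],None,fx=3.2,fy=3.2,interpolation=cv2.INTER_CUBIC))
```

```text
8.725 [ 0.59255169 -0.00995726  0.17171969] [ 0.65074988 -0.26562208 -2.91403653] [-0.06641117 -0.21044301  0.03133504] 0.0636966843411886
```

View pics/k_wrist.png

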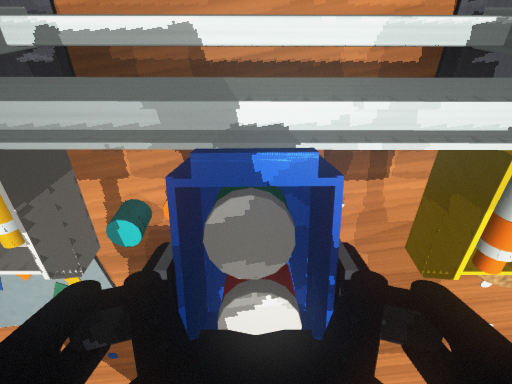

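View pics/k_scene.png

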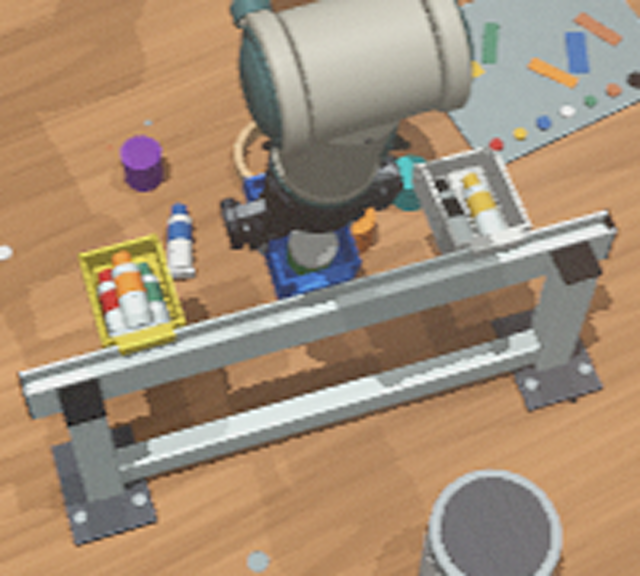

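Request:
arm_command:
  steps:
    - [[0,0,0],[-4,0.6,3],255]
    - [[0,0,0],[-8,1.3,6],255]
    - [[0,0,0],[-12,2,8],255]
    - [[0,0,0],[-15,2.4,9],255]
    - [[0,0,0],[-15,2.4,9],255]
    - [[-0.007,-0.0431,0],[-12,2,7],255]
    - [[-0.007,-0.0431,0],[-8,1.3,4],255]
    - [[-0.007,-0.0431,0],[-4,0,2],255]
    - [[-0.007,-0.0431,0],[-2,0,0],255]
    - [[-0.007,-0.0431,0],[0,0,0],255]
    - [[-0.007,-0.0431,0],[0,0,0],255]
    - [[0,0,0],[0,0,0],255]
    - [[0,0,0],[0,0,0],255]

```text
clock: 10.45
position: [0.5124, 0.0021, 0.2202]
ee_rot: [0.0, 0.997, -0.08, -0.0]
contact_force: [-0.4, 0.2, -3.7]
width: 0.0635
```

Run:
```python
from h import *
from scipy.spatial.transform import Rotation as Ro
s=telemetry.get_state(); q=s["ee_rot"]; print(s["clock"],s["position"],Ro.from_quat(np.r_[q[1:],q[0]]).as_matrix().round(3).tolist(),s["contact_force"],s["moment"],s["width"])
im=imaging.get_image("wrist"); cv2.imwrite("pics/l_wrist.png",im)
```

```text
10.45 [0.51240125 0.00206902 0.22017686] [[0.987, -0.159, -0.0], [-0.159, -0.987, -0.0], [0.0, 0.0, -1.0]] [-0.44644676  0.22887164 -3.72878924] [-0.00969185  0.00100322 -0.01260446] 0.06354557125736177
```

View pics/l_wrist.png

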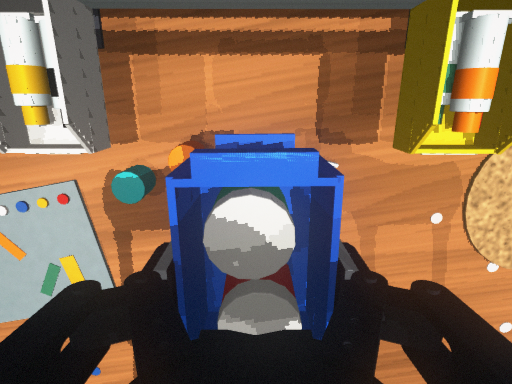

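Request:
arm_command:
  steps:
    - [[0,0,0],[-2.4,-8,0],255]
    - [[0,0,0],[-4.7,-16,0],255]
    - [[0,0,0],[-7.1,-24,0],255]
    - [[0,0,0],[-8.8,-30,0],255]
    - [[0,0,0],[-9.7,-33,0],255]
    - [[0,0,0],[-9.7,-33,0],255]
    - [[0,0,0],[-9.7,-33,0],255]
    - [[0,0,0],[-9.7,-33,0],255]
    - [[0,0,0],[-9.7,-33,0],255]
    - [[0,0,0],[-9.7,-33,0],255]
    - [[0,0,0],[-8.8,-30,0],255]
    - [[0,0,0],[-6.8,-23,0],255]
    - [[0,0,0],[-4.4,-15,0],255]
    - [[0,0,0],[-2.7,-9,0],255]
    - [[0,0,0],[0,0,0],255]
    - [[0,0,0],[0,0,0],255]

```text
clock: 12.5
position: [0.4089, -0.3502, 0.2197]
ee_rot: [-0.0, 0.997, -0.08, -0.0]
contact_force: [0.1, 0.3, -2.2]
width: 0.0636
```

Run:
```python
from h import *
s=telemetry.get_state(); print(s["clock"],s["position"],s["ee_rot"],s["contact_force"],s["moment"],s["width"])
im=imaging.get_image("scene");cv2.imwrite("pics/m_scene.png",im)
im=imaging.get_image("top");cv2.imwrite("pics/m_top.png",im)
```

```text
12.5 [ 0.40890125 -0.35020798  0.21970669] [-3.32095307e-04  9.96816580e-01 -7.97282464e-02 -4.10829094e-05] [ 0.11403477  0.27847674 -2.24941818] [ 0.01056171 -0.02494323  0.04485085] 0.06357514481232017
```

View pics/m_scene.png

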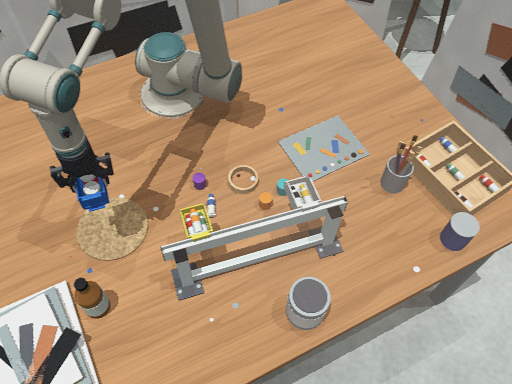

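Request:
arm_command:
  steps:
    - [[0,0,0],[-0.5,0,-8],255]
    - [[0,0,0],[0,0,-16],255]
    - [[0,0,0],[0,0,-24],255]
    - [[0,0,0],[0,0,-28],255]
    - [[0,0,0],[0,0,-28],255]
    - [[0,0,0],[0,0,-28],255]
    - [[0,0,0],[0,0,-24],255]
    - [[0,0,0],[0,0,-18],255]
    - [[0,0,0],[0,0,-11],255]
    - [[0,0,0],[0,0,-6],255]
    - [[0,0,0],[0,0,-3],255]
    - [[0,0,0],[0,0,-2],255]
    - [[0,0,0],[0,0,-2],255]
    - [[0,0,0],[0,0,0],255]
    - [[0,0,0],[0,0,0],255]

```text
clock: 14.48
position: [0.4084, -0.3511, 0.0219]
ee_rot: [0.0, 0.997, -0.08, 0.0]
contact_force: [0.3, -0.0, -2.7]
width: 0.0637
```

Request:
arm_command:
  steps:
    - [[0,0,0],[0,0,-1],255]
    - [[0,0,0],[0,0,-1],255]
    - [[0,0,0],[0,0,-0.7],255]
    - [[0,0,0],[0,0,-0.7],255]
    - [[0,0,0],[0,0,0],255]
    - [[0,0,0],[0,0,0],255]

```text
clock: 15.22
position: [0.4083, -0.351, 0.0183]
ee_rot: [0.0, 0.997, -0.08, 0.0]
contact_force: [0.0, 0.4, -3.0]
width: 0.0636
```

Request:
arm_command:
  steps:
    - [[0,0,0],[0,0,-0.5],255]
    - [[0,0,0],[0,0,-0.5],255]
    - [[0,0,0],[0,0,0],255]

```text
clock: 15.6
position: [0.4083, -0.3511, 0.0179]
ee_rot: [0.0, 0.997, -0.08, 0.0]
contact_force: [-2.3, 0.1, 5.0]
width: 0.0638
```

Run:
```python
from h import *
s=telemetry.get_state(); print(s["clock"],s["position"],s["contact_force"],s["moment"])
im=imaging.get_image("wrist"); cv2.imwrite("pics/n_wrist.png",im)
```

```text
15.6 [ 0.40827809 -0.35106309  0.0178993 ] [-2.28181596  0.0831476   4.95083704] [0.26537143 0.10521973 0.08900972]
```

View pics/n_wrist.png

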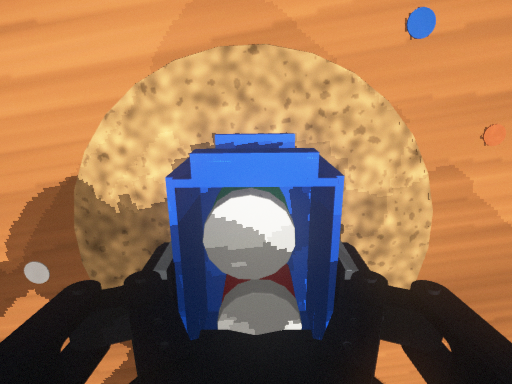

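Request:
arm_command:
  steps:
    - [[0,0,0],[0,0,0],60]
    - [[0,0,0],[0,0,0],40]
    - [[0,0,0],[0,0,0],20]
    - [[0,0,0],[0,0,0],0]
    - [[0,0,0],[0,0,0],0]
    - [[0,0,0],[0,0,0],0]
    - [[0,0,0],[0,0,0],0]

```text
clock: 16.52
position: [0.4083, -0.351, 0.0173]
ee_rot: [0.0, 0.997, -0.08, 0.0]
contact_force: [0.5, 0.8, -0.6]
width: 0.0855
```

Run:
```python
from h import *
s=telemetry.get_state(); print(s["clock"],s["position"],s["contact_force"],s["width"])
im=imaging.get_image("wrist"); cv2.imwrite("pics/o_wrist.png",im)
```

```text
16.525 [ 0.40830051 -0.35100197  0.01731796] [ 0.4763183   0.81029045 -0.63104156] 0.08545249556395489
```

View pics/o_wrist.png

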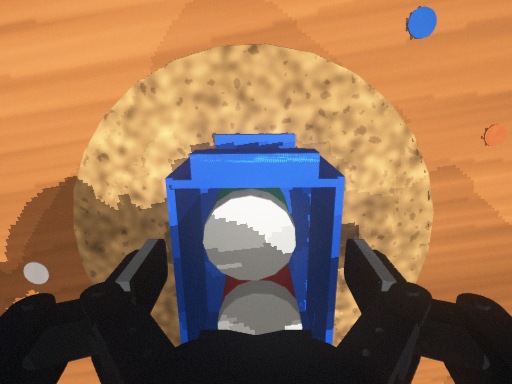

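Released cleanly on both sides; lift straight up, then back toward the start side.

Request:
arm_command:
  steps:
    - [[0,0,0],[0,0,8],0]
    - [[0,0,0],[0,0,15],0]
    - [[0,0,0],[0,0,25],0]
    - [[0,0,0],[0,0,35],0]
    - [[0,0,0],[0,0,40],0]
    - [[0,0,0],[0,0,45],0]
    - [[0,0,0],[0,0,45],0]
    - [[0,0,0],[-20,0,40],0]
    - [[0,0,0],[-30,0,30],0]
    - [[0,0,0],[-30,0,10],0]
    - [[0,0,0],[0,0,0],0]
    - [[0,0,0],[0,0,0],0]

```text
clock: 18.08
position: [0.3286, -0.3508, 0.3107]
ee_rot: [0.0, 0.997, -0.08, 0.001]
contact_force: [-0.4, 0.3, -0.0]
width: 0.0856
```

Run:
```python
from h import *
s=telemetry.get_state(); print(s["clock"],s["position"],s["contact_force"],s["width"])
P={}
for n in ("wrist","scene","top"):
    P[n]=imaging.camera_params(n); im=imaging.get_image(n);cv2.imwrite(f"pics/p_{n}.png",im)
for n in ("scene","top"):
    for th in ("yellow_bin","white_bin","tape_roll","loose_tube","brush_pot","medium_bottle","blue_bin"):
        for r in finder.cut_out(n,th)[:1]: print(n,th,round(r["score"],2),r["extent"])
import pickle;pickle.dump(P["wrist"],open("p.pkl","wb"))
```

```text
18.075 [ 0.32862528 -0.35081437  0.31069094] [-0.36903879  0.30356437 -0.02130054] 0.08555829085248695
scene yellow_bin 0.7 [279.6, 118.7, 88.4, 59.8]
scene white_bin 0.86 [281.5, 177.3, 40.1, 35.7]
scene tape_roll 0.88 [227.2, 167.7, 33.3, 28.5]
scene loose_tube 0.42 [207.3, 194.9, 5.3, 23.2]
scene brush_pot 0.66 [379.4, 134.4, 42.8, 56.8]
scene medium_bottle 0.92 [73.6, 278.1, 37.2, 42.2]
scene blue_bin 0.91 [91.6, 205.5, 31.2, 43.0]
top yellow_bin 0.71 [287.4, 157.8, 28.1, 39.6]
top white_bin 0.89 [196.1, 140.8, 25.4, 39.0]
top tape_roll 0.55 [286.1, 160.2, 29.4, 35.8]
top loose_tube 0.6 [265.2, 202.4, 13.4, 23.0]
top brush_pot 0.62 [89.5, 147.1, 39.9, 23.4]
top medium_bottle 0.91 [374.7, 163.1, 32.1, 22.2]
top blue_bin 0.83 [343.6, 215.3, 24.4, 34.9]
```

View pics/p_wrist.png

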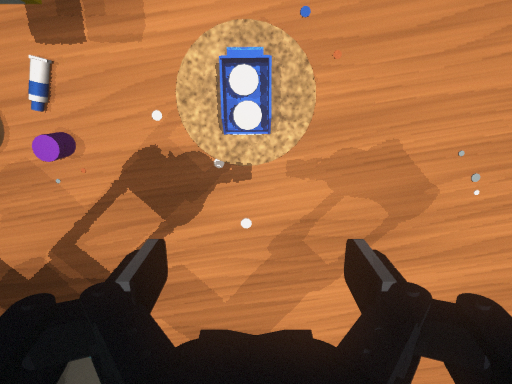

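View pics/p_scene.png

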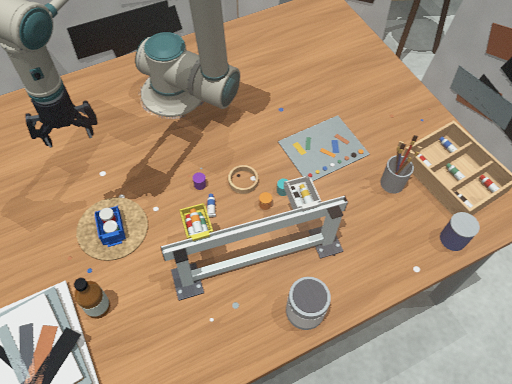

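Run:
```python
from h import *
import pickle
p=pickle.load(open("p.pkl","rb"))
b=(onz(p,(219,57),.056)+onz(p,(272,57),.056))/2; f=(onz(p,(222,134),.032)+onz(p,(270,134),.032))/2
c=f+(b-f)*50/97; print(b,f,c[:2],np.linalg.norm(c[:2]-[.4044,-.3504]))
a=cv2.imread("pics/a_scene.png");q=cv2.imread("pics/p_scene.png")
d=cv2.absdiff(a,q).max(2); d[:150,:250]=0; m=(d>60).astype(np.uint8)
n,_,st,_=cv2.connectedComponentsWithStats(m); print([s.tolist() for s in st[1:] if s[4]>8])
```

```text
[ 0.44919649 -0.35965869  0.056     ] [ 0.35522509 -0.34349403  0.032     ] [ 0.40366396 -0.35182633] 0.0016050447561733083
[[38, 150, 80, 33, 846], [184, 151, 7, 7, 10], [17, 162, 28, 29, 130], [111, 165, 68, 34, 657], [136, 167, 14, 12, 31], [152, 169, 5, 7, 10], [233, 189, 35, 38, 863], [104, 191, 8, 9, 25], [95, 205, 34, 42, 977], [249, 231, 26, 14, 148]]
```

```bash
python3 -c "
from rig import manip; print(manip.sign_off())"
```

```text
the job is handed in; nothing more can be done
None
```

The blue bin is off the rail and on the cork mat, with both pots in it, and the job is handed in at about 18 s of the 43 s. The hand-in reports no verdict.

**Moves:** I gripped the bin across its sides and tipped it 15° front end up about the hook lip. I then lifted it 20 mm to clear the hook, levelled it away from the rail and carried it to the mat. It touched down at about 5 N, and I released it and backed the arm away.

**Forces:** No reading showed the heel being forced. The largest wrist force in any reading was about 7 N, while the gripper closed.

**Last checks:**
- **Bin position:** its middle is about 2 mm from the mat's middle, and it stands wholly on the mat.
- **Pots:** both lids look level in the last wrist picture. I did not measure their tilt.
- **Everything else:** comparing the scene picture with the first one showed changes only at the blue bin's old and new places, apart from the arm and shadows. The yellow and white bins and the loose things have not visibly moved.

**Disagreements:**
- The scene and top cameras together put the bin and rail tops 8–12 mm too low, and put the mat at places about 10 mm apart. I used two wrist-camera views instead, which matched the stated heights within 2 mm.
- In the final pictures the detector mislabelled the palette as the yellow bin in the scene view, and the yellow bin as the tape roll in the top view. I relied on the picture comparison instead.

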